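# Unpin and latch the shaker's bottle clamp

### The arm

A 7-joint arm with a two-finger parallel gripper is mounted at the origin on the work surface. World frame = base frame: x ahead of the robot, y to its left, z up, the work surface at z = 0. Lengths are in mm, angles in rad, forces in N, time in s.
With the tool pointing down it reaches from about 400 to 900 mm from the base axis. Payload 5.6 kg.
Tool frame: the origin (TCP) lies midway between the tips of the shut fingers; the grasp point (between the pads) lies 19 mm behind it; x points along the fingers, y is the direction in which the jaws open and shut, and the axes are right-handed (so a half turn about x gives the same grasp; the last joint's range is limited). The gripper opens to 92 mm and grips with 3 to 60 N. Pads are 20 mm wide; open, the fingers measure 128 mm over their backs; the gripper's body (75 mm by 189 mm) begins 69 mm behind the grasp point.
Start: joints at [-1.374, 0.468, -0.012, 1.603, 0.006, 1.071, -0.056], TCP at [154.422, 631.398, 214.592] pointing down, gripper open.
Joint ranges: [-2.53, 2.53], [-0.31, 2.02], [-1.57, 1.55], [0.28, 2.44], [-1.29, 4.43], [0.15, 1.84], [-2.92, 2.92]. Speed limits (rad/s): [2.57, 2.57, 3.14, 3.14, 3.14, 3.14, 3.14].

### API

Orientations are given as a rotation vector (axis times angle).
In Python, from cell import robot, grip, kin, viewer gives the robot as it stands. Calls block until the motion is done:
- robot.movep(position, orientation): joint-space move of the TCP to a pose.
- robot.servo_line(position, feed=150, rotation=None): straight line of the TCP; rotation=None keeps the orientation; feed is the mean speed in mm/s.
- robot.goto_joints(angles): joint-space move.
- grip(opening, newtons=None): opening from 0.0 (shut) to 1.0 (fully open); newtons is the grip in N (None keeps the last); returns when the fingers have stopped.
- robot.hold(seconds).
- kin.ik(position, orientation): joint angles nearest the present ones, or None.
- robot.observe(): the state.
- viewer.read_camera(name): name is "side" or "top"; returns the picture (480x640x3 uint8, red, green, blue); there is no depth.
- viewer.camera_info(name): a dict with "camera_matrix" (3x3 intrinsics, pixels), "R" (3x3) and "t" (3): a world point X has camera coordinates R X + t. Camera axes: x right, y down, z forward; pixel columns grow to the right and rows downward; lengths in mm; the calibration is good to about 2 mm. A picture is of the moment at which its call begins. camera_info takes no time and is no camera call.
A pose or a line that the arm cannot do raises robot.IKError and nothing moves.
- robot.job_done(): hands the job in, once; it reports no verdict.
Trained networks look in the newest picture that a camera, given by its name, has taken for a name from the list of things; names that differ only in an ending like _2 or _b are one class to them, and where a whole thing is asked for, a point or a joint stands for the part that bears it (a point fixed in the world has none). Each returns a list of dicts, best first, with "confidence" (0 to 1); they miss things now and then, are a little off and sometimes report something else, mostly with a low value. They report only what shows in the picture. A call takes as long as a camera call. They do not tell look-alikes from the thing itself.
- viewer.silhouettes(name, camera): "mask" (480x640 bool, what is visible of it).
- viewer.pinpoint(name, camera): "at" ([x, y, z] in mm, in the coordinates of the camera as it stood for that picture, good to about 4 mm: a listed point, or the origin of a listed thing).
The state is a dict: "t": time; "joints": joint angles; "joint_velocities": joint speeds; "joint_torque": joint torques, N m; "tcp_pos": TCP position; "tcp_rot": TCP orientation; "contact_force": force on the tool from outside, world axes, zero at the start; "wrist_torque": the same for the moment, N m; "grip_width": opening from 0.0 (shut) to 1.0 (fully open).
Only numpy, scipy, OpenCV 4.12 (cv2) and the standard library are available. Lean on these libraries where they do the work, as an engineer would, in place of code of your own. Each camera call takes 0.05 s, during which the arm holds its last target. There are 200 camera calls.

### The job

Get the sample clamp ready for shaking: draw the locking pin straight up out of its bore and hang it in the side notch of the parking bracket, slid in fully by its narrow neck with its collar resting on the plate, and let go of it. Then press the clamp lever down by its paddle until the catch holds it over the soil bottle, and leave it down. Keep the bottle standing in its pocket and leave the other things on the bench where they are.

Things in the scene. Friction and masses are not known exactly. Their poses are not given: they have to be found in the camera images.
- clamp: Fixed bottle clamp: white base plate 310 x 130 x 20 mm (its x -165 to +145, y +-65). Origin on the bench; x runs from the paddle end to the pin end, z up. Pin bore at x 105, lever hinge at x 50, bottle pocket at x -20, catch post at x -115 to -91 (y +-17, top z 126), all at y 0. Pin foot starts at z 20; pin knob is free on both y sides and towards +x.
- bore (a point): mouth of the pin's vertical bore, 60 mm above the bench, in the top of an aluminium block 44 x 44 mm; bore 18 mm wide, 40 mm deep; axes as the clamp
- hinge (a point): middle of the lever's hinge axis (along clamp y), 148 mm above the bench, between two cheek plates (clamp x 38 to 62, y +-25, top z 158, so 43 mm from the pin's axis)
- pin: Loose steel pin 112 mm long, about 110 g, upright in the bore with 1 mm play all round; it blocks the lever's tail. Origin at the centre of its foot, z up its axis. Shank 16 mm diameter z 0 to 60; narrow neck 8 mm, z 60 to 74; collar 28 mm, z 74 to 79; round black knob 22 mm, z 79 to 112, to grip from above. Must rise 40 mm to leave the bore.
- collar (a point): point on the pin's axis at the underside of its collar (pin z 74), axes as the pin
- bracket: Fixed parking bracket on the clamp's -y side: white column (its x 20 to 46, y +-22) under a level steel plate 5 mm thick, top 95 mm above the bench, nothing higher. Foot plate 8 mm thick, x -20 to 50. Origin on the bench under the notch's seat. The 16 mm shank cannot go down through the notch: slide the neck in level from the -x side; the pin then hangs by its collar.
- notch (a point): Seat of the notch, on its centreline at the plate's top (95 mm over the bench); x points into the notch (the way to slide the pin), z up. Notch 12 mm wide, from x -26 to its closed square end at x +6; from x -26 out to x -38 the mouth flares to about 24 mm wide, plate about 52 mm wide there. Slide the neck in from x -55 or farther out.
- lever (a joint): clamp lever, rad: 0 = raised at rest (a spring lifts it), 0.36 = level against its stop. Pressing at the paddle takes 1 to 2 N, with a sprung catch to overcome at 0.24 to 0.30 (5 to 10 N); past about 0.31 the catch snaps over and holds the lever at about 0.35; short of that it springs back to 0. With the pin in its bore it moves less than 0.1.
- paddle (a point): centre of the top face of the lever's black paddle, 46 mm along the lever x 36 mm, 195 mm from the hinge axis. Raised: clamp x -130, z 224, tilted 0.36 rad (end up). Latched: clamp x -145, z 156, level. It travels on an arc about the hinge.
- bottle: soil bottle, 48 mm diameter, 92 mm high, loose in the clamp's square pocket under the lever; origin at the centre of its underside, pocket floor 24 mm above the bench. The lever's pad stops about 3 mm over its cap.
- jar_a: bystander: soil jar, 46 mm diameter, 85 mm high, origin at the centre of its underside
- jar_b: bystander: soil jar like jar_a, 46 mm diameter, 85 mm high
- dropper: bystander: small white bottle, 32 mm diameter, 70 mm high, origin under its centre
- reagent: bystander: white reagent bottle, 52 mm diameter, 105 mm high, origin under its centre
- beaker: bystander: glass beaker, 52 mm diameter, 60 mm high, origin under its centre
- spatula: bystander: spatula 150 mm long lying on the bench
Mind the look-alikes: they are no part of the job. What is meant by the pin is not blue or white, and is the larger of those in its own colour.

How it is judged (in metres and radians):
On the way, in this order (a step that is already met when the one before it is completed fails the run):
1. the pin is drawn clear of its bore (z of pin in the frame of clamp above 0.062 m), for 0.1 s.
2. the pin hangs in the notch, released (horizontal distance between collar and notch below 0.008 m and z of collar in the frame of notch between -0.003 and 0.004 m and angle between pin's own z axis and vertical below 0.12 rad and contact force between the fingers and pin below 0.05 N and linear speed of pin below 0.03 m/s), for 0.2 s.
3. the lever is pressed down into its catch (value of joint lever above 0.325 rad), for 0.2 s.
At the end, for the whole second after the job is handed in: The pin hangs upright (0.12 rad) and released in the notch, axis within 8 mm of the seat, collar underside -3 to +4 mm from the plate top; the lever stays latched above 0.325 rad by itself; the soil bottle stands upright within 10 mm of its pocket's centre (all of step 2 and value of joint lever above 0.325 rad and velocity of joint lever below 0.05 rad/s and x of bottle in the frame of clamp between -0.03 and -0.01 m and y of bottle in the frame of clamp between -0.01 and 0.01 m and angle between bottle's own z axis and vertical below 0.12 rad); the robot touches nothing.
It fails at once if a bystander was moved by more than 40 mm or a bottle, jar or beaker was tipped over (distance of any of jar_a, jar_b, dropper, reagent, beaker, spatula from where it was at the start of the episode above 0.04 m or angle between any of jar_a, jar_b, dropper, reagent, beaker's own z axis and vertical above 0.5 rad).
It fails at once if the soil bottle was tipped over or taken out of its pocket (angle between bottle's own z axis and vertical above 0.5 rad or distance of bottle from where it was at the start of the episode above 0.03 m).
It also fails if it takes over 51 s, if anything falls off the work surface, if the arm or the gripper's body presses on something with over 40 N, if the wrist force passes 120 N, or if a joint passes its speed limit or range.

## Working session

There is one attempt and no reset: what is moved stays moved. The work goes in short steps, each a Python script; the robot and the scene stay as the last script left them, time stands still between calls to the robot, and variables do not carry over. Pictures are saved under pics/ and viewed, about 8 in all and at most 12, crops included, and the job is handed in when it is done.

```bash
ls; mkdir -p pics; cat > h.py <<'E'
import numpy as np, cv2
from cell import robot, grip, kin, viewer
def world(cam,p):
    i=viewer.camera_info(cam); return np.array(i["R"]).T@(np.array(p)-np.array(i["t"]))
def pix(cam,X):
    i=viewer.camera_info(cam); c=np.array(i["camera_matrix"])@(np.array(i["R"])@np.array(X)+np.array(i["t"])); return c[:2]/c[2]
def save(cam,n):
    im=viewer.read_camera(cam); cv2.imwrite("pics/"+n,im[:,:,::-1]); return im
def find(cam,names,k=3):
    for n in names:
        for d in viewer.pinpoint(n,cam)[:k]:
            w=world(cam,d["at"]); print(cam,n,round(d["confidence"],2),w.round(0),pix(cam,w).round(0))
E
python3 - <<'E'
from h import *
a=save("side","s0.png");b=save("top","t0.png")
for c in("side","top"):
    find(c,["pin","bore","hinge","collar","clamp","bracket","notch","paddle","bottle"])
    i=viewer.camera_info(c);print(c,(-np.array(i["R"]).T@np.array(i["t"])).round(),np.array(i["R"]).round(2).tolist())
print(robot.observe()["t"],robot.observe()["tcp_rot"])
E
```

```text
pics
side pin 0.94 [333. 161.  -1.] [418. 350.]
side pin 0.82 [609.  78.  -2.] [270. 305.]
side pin 0.78 [409. 213.   0.] [374. 370.]
side bore 0.87 [488. 113.  62.] [332. 298.]
side hinge 0.64 [477.  59. 145.] [342. 243.]
side collar 0.87 [329. 159.  71.] [426. 321.]
side collar 0.72 [408. 216.  56.] [378. 350.]
side collar 0.71 [487. 116.  91.] [334. 288.]
side clamp 0.86 [472.  10.   4.] [343. 284.]
side bracket 0.89 [600. -25.   5.] [283. 268.]
side notch 0.92 [600. -25.  97.] [281. 232.]
side notch 0.62 [492. 114.  61.] [330. 299.]
side paddle 0.86 [ 446. -116.  221.] [365. 159.]
side bottle 0.68 [464. -12.  26.] [348. 269.]
side [467. 726. 656.] [[-1.0, -0.09, 0.02], [-0.07, 0.61, -0.79], [0.06, -0.79, -0.61]]
top pin 0.6 [329. 155.   1.] [287. 334.]
top pin 0.57 [489. 115.  63.] [303. 260.]
top pin 0.56 [491. 115.  25.] [304. 261.]
top bore 0.68 [490. 117.  62.] [303. 260.]
top hinge 0.78 [483.  63. 148.] [328. 261.]
top hinge 0.72 [488. 117.  62.] [302. 261.]
top collar 0.71 [333. 158.  70.] [283. 336.]
top collar 0.57 [609.  79.  56.] [320. 205.]
top collar 0.51 [488. 119.  93.] [301. 260.]
top clamp 0.67 [464.  13.  -2.] [350. 273.]
top clamp 0.54 [482. 221.   2.] [258. 266.]
top bracket 0.61 [599. -25.   2.] [366. 213.]
top notch 0.72 [612. 257.  -1.] [242. 209.]
top notch 0.63 [600. -24. 100.] [369. 205.]
top notch 0.36 [463. -11.  21.] [361. 273.]
top paddle 0.64 [ 445. -118.  224.] [430. 278.]
top paddle 0.47 [492. 119.  93.] [301. 258.]
top bottle 0.51 [468. -12.  24.] [362. 270.]
top [ 425.   69. 1063.] [[-0.01, -1.0, 0.0], [-0.99, 0.01, -0.1], [0.1, -0.0, -1.0]]
1.0 [ 0.18835686  1.56253815 -0.188272  ]
```

```bash
python3 - <<'E'
import cv2,numpy as np
s=cv2.imread("pics/s0.png");t=cv2.imread("pics/t0.png")
a=cv2.resize(s[130:430,200:500],(600,600));cv2.imwrite("pics/c1.png",a)
b=cv2.resize(t[150:390,200:500],(750,600));cv2.imwrite("pics/c2.png",b)
E
```

```text
(no output)
```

View pics/s0.png

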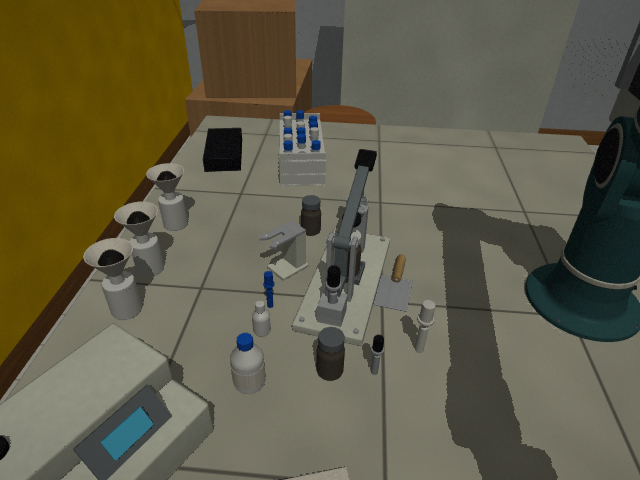

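View pics/c1.png

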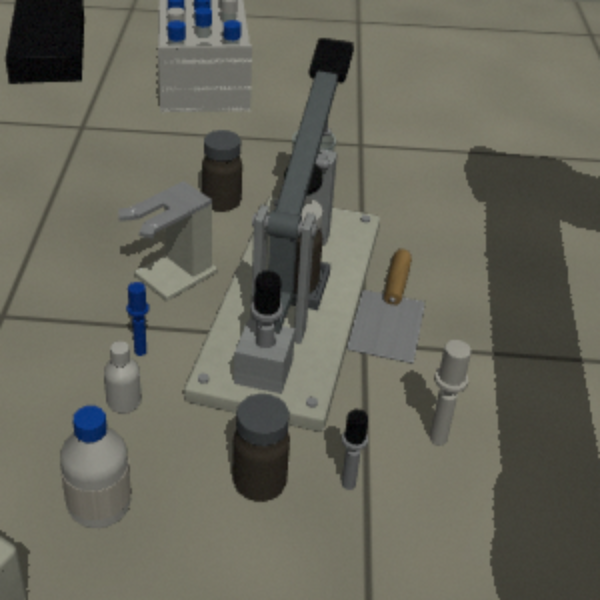

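View pics/c2.png

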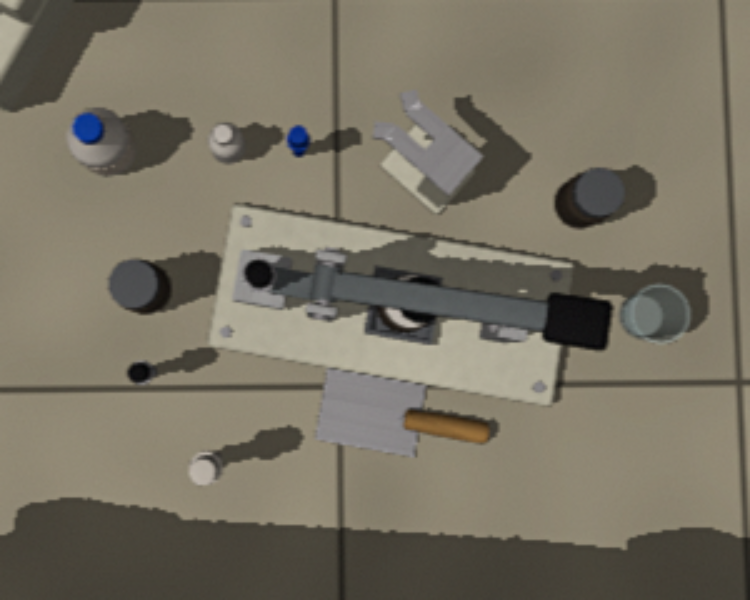

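The candidate pins in the side view are:
- white at (426,325)
- blue at (269,290)
- small black/steel at (378,350), on the bench
- large black/steel at (334,280), standing in the clamp's bore

The last one fits the description: it isn't blue or white, it's the larger of the black pair, and the enlarged crop c1 shows it in the bore at crop (267,295). The bracket's notch opens up and to the left in the top view. Next I'll rectify the top view at plate height to measure the notch axis and the knob centre.

```bash
cat > rect.py <<'E'
from h import *
def rect(im,cam,c,z,half=70,s=4):
    # output col = -y, row = -x (as top cam)
    P=[(c[0]+half,c[1]+half),(c[0]+half,c[1]-half),(c[0]-half,c[1]-half),(c[0]-half,c[1]+half)]
    n=2*half*s
    H=cv2.getPerspectiveTransform(np.float32([pix(cam,(x,y,z)) for x,y in P]),np.float32([(0,0),(n,0),(n,n),(0,n)]))
    return cv2.warpPerspective(im,H,(n,n),flags=cv2.INTER_CUBIC)
E
python3 - <<'E'
from rect import *
t=cv2.imread("pics/t0.png");s=cv2.imread("pics/s0.png")
a=rect(t,"top",(605,-20),95,50,4);b=rect(s,"side",(605,-20),95,50,4)
for k in(a,b):
    for g in range(0,400,80): cv2.putText(k,str(g),(g,10),0,.35,(0,0,255));cv2.putText(k,str(g),(0,g+10),0,.35,(0,0,255))
cv2.imwrite("pics/r1.png",np.hstack([a,b]))
find("top",["bracket","notch","paddle","hinge","bore","bottle"],2)
# knob: dark centroid at top in image, rectified at z=132
for im,cam in((t,"top"),(s,"side")):
    for d in viewer.silhouettes("pin",cam):
        m=d["mask"];ys,xs=np.nonzero(m);print(cam,d["confidence"],xs.mean(),ys.mean(),m.sum(),xs.min(),xs.max(),ys.min(),ys.max())
print("knob proj",pix("top",(489,116,132)),pix("side",(489,116,132)),pix("side",(489,116,116)))
E
```

```text
top bracket 0.61 [599. -25.   2.] [366. 213.]
top notch 0.72 [612. 257.  -1.] [242. 209.]
top notch 0.63 [600. -24. 100.] [369. 205.]
top paddle 0.64 [ 445. -118.  224.] [430. 278.]
top paddle 0.47 [492. 119.  93.] [301. 258.]
top hinge 0.78 [483.  63. 148.] [328. 261.]
top hinge 0.72 [488. 117.  62.] [302. 261.]
top bore 0.68 [490. 117.  62.] [303. 260.]
top bottle 0.51 [468. -12.  24.] [362. 270.]
top 0.55 282.18918918918916 336.85135135135135 148 276 289 331 343
top 0.43 319.328125 205.78125 64 316 323 201 211
side 0.95 332.8580786026201 283.59606986899564 458 325 340 265 303
side 0.9 376.57923497267757 352.3360655737705 366 371 383 335 374
side 0.84 423.95767195767195 323.18342151675483 567 415 434 300 351
side 0.75 268.6094890510949 287.2883211678832 274 263 273 271 307
knob proj [301.24978086 258.20840013] [333.13131108 269.52321079] [332.80098206 276.67222497]
```

View pics/r1.png

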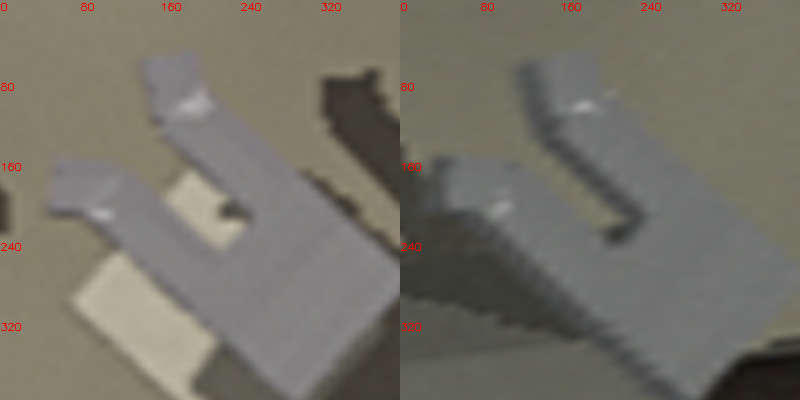

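Measured in the left half of r1:
- **Notch end:** the closed-end corners are at (253,215) and (222,252). They are 12 mm apart, which matches the notch width.
- **Notch direction:** the edges run about 42.5° downward, so the slide direction is about (-0.676,-0.737).
- **Seat:** about (600.5,-24.6), which agrees with the network.
- **Knob:** about (489,115.5), consistent in both cameras.

Now I'll grasp and lift the pin.

```bash
cat >> h.py <<'E'
from scipy.spatial.transform import Rotation as Ro
CX=np.array([.177,.984,0]);CY=np.array([-.984,.177,0]);D=np.array([-.676,-.737,0]);SEAT=np.array([600.5,-24.6,0]);PIN=np.array([489,115.5,0])
def down(y):
    x=np.array([0,0,-1.]);y=np.array(y)/np.linalg.norm(y);return Ro.from_matrix(np.c_[x,y,np.cross(x,y)]).as_rotvec()
def st(l=""):
    o=robot.observe();print(l,"t",round(o["t"],2),"tcp",np.round(o["tcp_pos"],1),"F",np.round(o["contact_force"],1),"w",round(o["grip_width"],3))
E
python3 - <<'E'
from h import *
st()
q0=np.array(robot.observe()["joints"])
best=None
for s in(1,-1):
    r=down(s*CY);q=kin.ik(PIN+[0,0,190],r);print(s,None if q is None else np.round(q,2))
    if q is not None and (best is None or abs(q-q0).max()<best[0]): best=(abs(q-q0).max(),r)
r=best[1];np.save("r.npy",r)
for p in(PIN+[0,0,103],PIN+[0,0,200],SEAT-75*D+[0,0,200],SEAT+[0,0,180],[446,-117,250],[441,-131,150]):
    q=kin.ik(p,r);print(None if q is None else np.round(q,2))
grip(0.5,20)
robot.movep(PIN+[0,0,190],r);st("above")
robot.servo_line(PIN+[0,0,104],feed=100);st("down")
save("side","s1.png")
E
```

```text
t 1.4 tcp [154.4 631.4 214.6] F [ 0.6 -0.9 -0.4] w 1.005
1 [-0.38  0.25  0.1   1.99 -0.03  0.91  2.69]
-1 [-0.79  0.27  0.58  2.01 -0.18  0.91 -0.29]
[-0.73  0.41  0.53  2.08 -0.3   0.73 -0.19]
[-0.8   0.25  0.58  2.   -0.17  0.93 -0.3 ]
[-0.58  0.55  0.69  1.65 -0.39  1.08  0.04]
[-0.54  0.49  0.71  1.8  -0.37  1.    0.14]
[-0.68  0.11  0.94  2.05 -0.1   1.03  0.14]
[-0.51  0.3   0.85  2.15 -0.31  0.81  0.36]
above t 4.41 tcp [488.9 116.8 189.9] F [0. 1. 1.] w 0.5
down t 5.42 tcp [489.5 115.6 104.5] F [-0.1  0.3 -0.5] w 0.501
```

```bash
python3 - <<'E'
from h import *
s=cv2.imread("pics/s1.png");cv2.imwrite("pics/c3.png",cv2.resize(s[180:360,240:440],None,fx=3,fy=3))
grip(0.1,20);st("grip")
robot.servo_line(PIN+[0,0,120],feed=40);st("up16")
robot.servo_line(PIN+[0,0,200],feed=100);st("up")
save("side","s2.png");cv2.imwrite("pics/c3.png",np.hstack([cv2.resize(cv2.imread("pics/"+n)[150:340,250:400],None,fx=2.6,fy=2.6) for n in("s1.png","s2.png")]))
E
```

```text
grip t 5.95 tcp [489.2 115.6 104.2] F [-0.4 -0.2  1.9] w 0.235
up16 t 6.5 tcp [489.  115.6 120.2] F [-0.2 -0.3 -1.7] w 0.234
up t 7.45 tcp [488.5 115.4 199.5] F [-0.2  0.2 -0.4] w 0.234
```

View pics/c3.png

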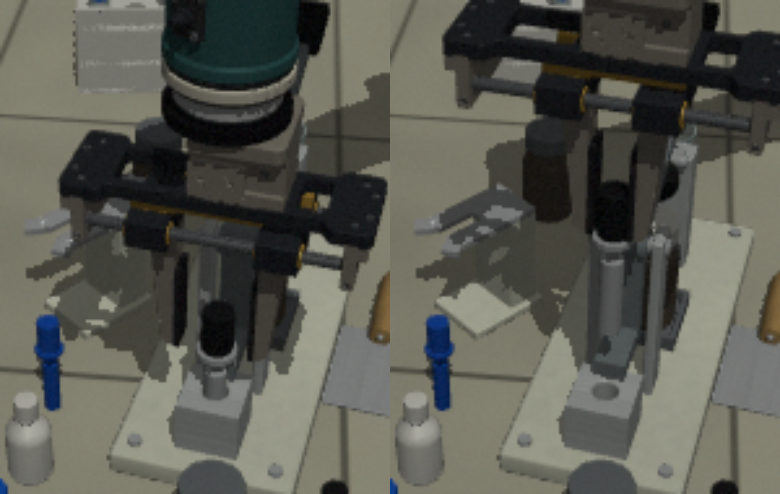

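The pin is clear of the bore (right half: the bore is empty and the pin hangs between the pads). Next I'll carry it to the notch mouth and check its alignment there.

```bash
python3 - <<'E'
from h import *
S=SEAT-75*D
robot.servo_line(S+[0,0,200],feed=150)
robot.servo_line(S+[0,0,109.7],feed=100);robot.hold(.3);st("pre")
save("side","s3.png");find("side",["collar","notch"],3)
save("top","t3.png");find("top",["collar","notch"],3)
cv2.imwrite("pics/c4.png",np.hstack([cv2.resize(cv2.imread("pics/s3.png")[190:310,220:340],(480,480)),rect(cv2.imread("pics/s3.png"),"side",(620,0),95,60,4)] if 0 else [cv2.resize(cv2.imread("pics/s3.png")[180:320,210:350],(560,560))]))
E
```

```text
pre t 10.22 tcp [651.4  30.7 110.1] F [ 0.4 -0.1 -1.8] w 0.235
side collar 0.96 [328. 159.  73.] [427. 320.]
side collar 0.95 [649.  29. 102.] [251. 245.]
side collar 0.81 [608.  84.  53.] [269. 286.]
side notch 0.85 [600. -27.  95.] [281. 232.]
top collar 0.41 [404. 215.  58.] [257. 301.]
top notch 0.88 [605. -24.  96.] [369. 203.]
```

View pics/c4.png

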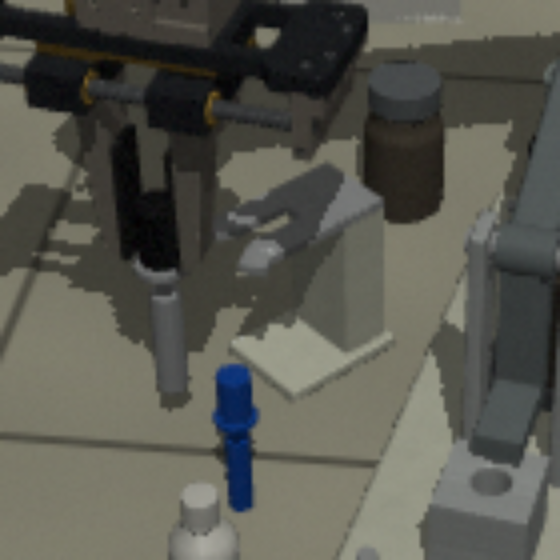

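In the crop the pin stands upright at (165,330), outside the notch mouth at (245,235), and the neck is level with the plate. The collar-to-notch vector from the side camera is (-49,-56), against (-51,-55) planned. I'll slide it in while watching the force.

```bash
python3 - <<'E'
from h import *
ok=True
N=np.array([-D[1],D[0],0])
for d in(-45,-35,-25,-15,-8,-4,0):
    robot.servo_line(SEAT+d*D+[0,0,109.7],feed=60)
    f=np.array(robot.observe()["contact_force"]);print(d,"along",round(f@D,1),"lat",round(f@N,1),"z",round(f[2],1))
    if max(abs(f@D),abs(f@N))>8: ok=False;print("STOP");break
st()
save("side","s4.png");find("side",["collar","notch","pin"],2)
cv2.imwrite("pics/c5.png",cv2.resize(cv2.imread("pics/s4.png")[170:300,220:350],(585,585)))
E
```

```text
-45 along -0.4 lat -0.1 z -0.7
-35 along -0.5 lat 0.0 z -1.0
-25 along -0.1 lat 0.3 z -0.8
-15 along 0.2 lat -0.3 z -0.8
-8 along -0.5 lat -0.5 z -1.5
-4 along 0.6 lat 0.0 z -1.7
0 along -1.3 lat 0.0 z -1.7
 t 12.88 tcp [600.6 -24.3 109.8] F [ 0.9  0.9 -1.7] w 0.233
side collar 0.87 [413. 211.  56.] [375. 347.]
side collar 0.71 [330. 161.  73.] [426. 321.]
side notch 0.89 [600. -29.  96.] [281. 232.]
side notch 0.36 [476.  58. 142.] [343. 244.]
side pin 0.93 [409. 212.  -3.] [374. 371.]
side pin 0.82 [597. -25.  20.] [284. 262.]
```

View pics/c5.png

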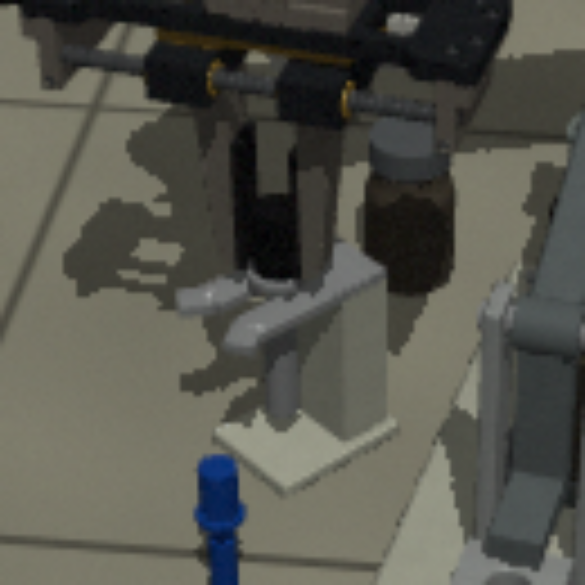

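The neck is in the notch, the shank is seen below the plate at (285,390), and no contact forces showed up. I'll lower the collar onto the plate, release and retreat, then check.

```bash
python3 - <<'E'
from h import *
robot.servo_line(SEAT+[0,0,105.0],feed=30);st("low")
grip(0.45);robot.hold(.3);st("rel")
robot.servo_line(SEAT+[0,0,200],feed=120);st("up")
robot.movep([560,-60,280],np.load("r.npy"))
save("side","s5.png");find("side",["collar","notch","pin"],4)
save("top","t5.png");find("top",["collar"],4)
cv2.imwrite("pics/c6.png",np.hstack([cv2.resize(cv2.imread("pics/s5.png")[190:290,230:330],(400,400)),rect(cv2.imread("pics/t5.png"),"top",(605,-20),95,50,4)]))
E
```

```text
low t 13.39 tcp [601.2 -24.7 105.3] F [1.2 1.7 1.9] w 0.232
rel t 14.17 tcp [600.5 -24.6 105. ] F [-0.4  0.4 -0.1] w 0.449
up t 15.11 tcp [599.9 -24.5 199.2] F [ 0.4  0.2 -0.5] w 0.45
side collar 0.95 [329. 158.  75.] [426. 319.]
side collar 0.85 [412. 215.  58.] [375. 349.]
side collar 0.83 [598. -27.  93.] [282. 233.]
side collar 0.76 [610.  83.  54.] [268. 285.]
side notch 0.75 [602. -27.  96.] [280. 232.]
side notch 0.51 [597. -27.  94.] [283. 233.]
side pin 0.88 [601. -27.  18.] [282. 263.]
side pin 0.85 [334. 158.  -2.] [417. 349.]
side pin 0.53 [410. 213.  -1.] [374. 371.]
side pin 0.52 [607.  77.   1.] [271. 304.]
top collar 0.68 [332. 158.  74.] [283. 336.]
top collar 0.67 [605.  80.  56.] [319. 207.]
top collar 0.63 [601. -22.  96.] [368. 205.]
top collar 0.52 [408. 218.  57.] [255. 299.]Traceback (most recent call last):
  File "<stdin>", line 8, in <module>
NameError: name 'rect' is not defined
```

The networks put the hanging collar at (598–601, -22 to -27, 93–96), which is at the seat. Now I'll press the lever along its arc, watching the force.

```bash
python3 - <<'E'
from rect import *
import h
from h import *
r=np.load("r.npy")
cv2.imwrite("pics/c6.png",np.hstack([cv2.resize(cv2.imread("pics/s5.png")[190:290,230:330],(400,400)),rect(cv2.imread("pics/t5.png"),"top",(605,-20),95,50,4)]))
P0=PIN-105*CX+[-.5,-.5,0]
grip(0.0)
def P(th): # th lever angle; paddle top centre is (195, 8) off hinge in lever frame
    a=.36-th; x=50-(195*np.cos(a)-8*np.sin(a)); z=148+195*np.sin(a)+8*np.cos(a); return P0+x*CX+[0,0,z]
print(P(0),P(.36))
robot.movep(P(0)+[0,0,35],r);robot.servo_line(P(0)+[0,0,4],feed=80);st("touch")
for th in(.08,.16,.22,.26,.30,.33,.35,.365):
    robot.servo_line(P(th),feed=50);f=robot.observe()["contact_force"];print(th,np.round(f,1))
    if abs(np.array(f)).max()>35: print("STOP");break
robot.hold(.3);st("pressed")
p=np.array(robot.observe()["tcp_pos"])
robot.servo_line(p+[0,0,100],feed=100);st("up")
robot.movep([470,-230,330],r);robot.hold(.2)
save("side","s6.png");find("side",["paddle","collar","bottle"],3)
save("top","t6.png");find("top",["paddle","bottle"],2)
cv2.imwrite("pics/c7.png",np.hstack([cv2.resize(cv2.imread("pics/s6.png")[130:350,210:430],(400,400)),cv2.imread("pics/c6.png")[:,:400]]));st()
E
```

```text
[ 446.96134145 -115.92677976  224.18065008] [ 444.25 -131.    156.  ]
touch t 17.72 tcp [ 447.2 -115.8  228. ] F [0.3 0.4 0.7] w 0.004
0.08 [-0.3  0.  -0. ]
0.16 [-0.2  0.   1.8]
0.22 [-0.8  0.2  0.4]
0.26 [1.1 0.7 4.1]
0.3 [-0.1 -0.3 -0.1]
0.33 [-0.6 -0.3  0.6]
0.35 [-0.5  0.   0.8]
0.365 [-1.   1.1  7.8]
pressed t 20.78 tcp [ 444.6 -131.1  155.6] F [-1.3 -0.8  8.4] w 0.007
up t 21.94 tcp [ 444.2 -131.   255. ] F [ 0.5 -0.4 -0.3] w 0.003
side paddle 0.8 [ 443. -131.  159.] [364. 183.]
side paddle 0.43 [602. -24.  96.] [280. 233.]
side collar 0.88 [330. 156.  72.] [425. 319.]
side collar 0.77 [412. 216.  55.] [375. 350.]
side collar 0.64 [598. -24.  94.] [282. 234.]
side bottle 0.59 [490. 115.  62.] [331. 299.]
side bottle 0.5 [462.  -9.  26.] [349. 270.]
top paddle 0.74 [ 441. -130.  156.] [429. 281.]
top bottle 0.54 [464. -12.  23.] [362. 272.]
 t 23.07 tcp [ 470.  -229.8  329.9] F [ 0.1 -0.7 -1.5] w 0.006
```

View pics/c7.png

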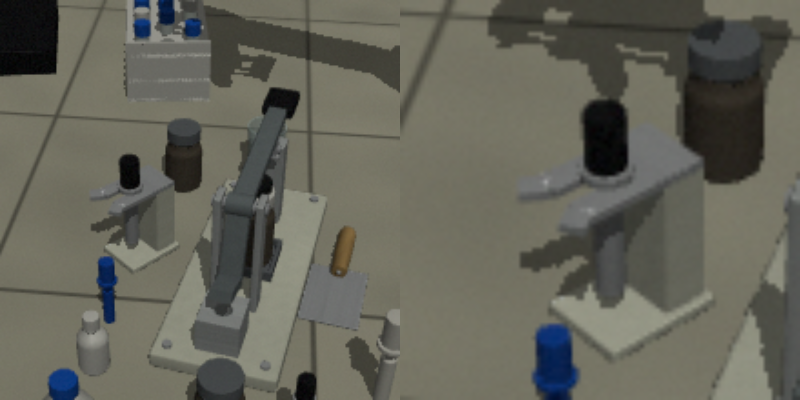

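The pin hangs upright in the notch with its collar on the plate (left half at (130,185)). The lever is down and holding by itself: the paddle is at z 156–159 and the arm is clear of everything. I'll hand it in.

```bash
python3 -c "
from h import *
robot.job_done();st()"
```

```text
the job is handed in; nothing more can be done
the job is handed in; nothing more can be done
```

The job is done and handed in at about 23 s of the 51 s allowed; `job_done` gives no verdict. I drew the larger black-knobbed pin out of the bore, slid it by its neck into the bracket notch and released it. I then pressed the lever down through its catch and left it.

**Last checks:**
- **Pin:** it hangs upright in the pictures. The networks put the collar at (598–601, -22 to -27, 93–96) mm; the seat is at about (600.5, -24.6, 95).
- **Lever:** with the arm withdrawn, the paddle stayed at about (442, -131) mm, height 156–159 mm, where 156 is latched.
- **Bottle:** the networks place it in its pocket, within about 5 mm of where it started.
- **Bystanders:** those visible in the last side-view crop looked undisturbed. I did not measure any of them, and did not look at the beaker again.
- **Disagreements:** no check failed. The networks' readings differed by a few mm, within their stated accuracy. They also gave two false hits, a "paddle" at the bracket notch and a "bottle" at the bore, which I ignored.

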